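Close up the potter's tool case

ROBOT

A 6-joint arm with a two-finger parallel gripper is mounted at the origin on the work surface. World frame = base frame: x ahead of the robot, y to its left, z up, the work surface at z = 0. Lengths are in m, angles in rad, forces in N, time in s.
With the tool pointing down it reaches from about 0.375 to 0.925 m from the base axis. Payload 5.7 kg.
Tool frame: the origin (TCP) lies at the very end of the fingers, on their centre line; the grasp point (between the pads) lies 19 mm behind it; x points along the fingers, y is the direction in which the jaws open and shut, and the axes are right-handed (so a half turn about x gives the same grasp; the last joint's range is limited). The gripper opens to 85 mm and grips with 20 to 120 N. Pads are 22 mm wide; open, the fingers measure 114 mm over their backs; the gripper's body (76 mm by 85 mm) begins 54 mm behind the grasp point. The pads swing forward as they close: fully open they stand 13 mm farther back than shut.
Start: joints at [-0.115, 0.359, 1.51, -0, 1.272, -0.115], TCP at [0.6, -0, 0.231] pointing down, gripper open.
Joint ranges: [-2.97, 2.97], [-1.01, 2.36], [0.21, 2.38], [-0.96, 4.11], [0.2, 2.71], [-2.98, 2.98]. Speed limits (rad/s): [2.39, 2.39, 3.14, 3.14, 3.14, 3.14].

INTERFACE

Orientations are given as [roll, pitch, yaw] about the fixed x, y, z axes, in that order (R = Rz(yaw) Ry(pitch) Rx(roll)).
In Python, from rig import telemetry, cams, job gives the robot as it stands.
- The arm moves only by the tool arm_command, never from a script. Its argument "targets" is a list of rows, each a list of 7 numbers: the shift along the tool's x, y, z in m, then the turn, a rotation vector about the tool's x, y, z in degrees, then the gripper's target within -1 to 1 (shut at 1, half-way at 0, fully open at -1). In form: [[dx, dy, dz, rx, ry, rz, fingers], ...]. A call has 1 to 12 rows; each row shifts and turns the commanded pose from where the row before left it, along the tool's axes as they then stand; what a row does not reach is not made up. A row lasts 1/12 s, in which the tool goes at most 41.7 mm and 7.16 degrees, less where a joint would pass 70% of its speed; a pose out of reach is approached as far as the arm can. A call with a gripper value outside its range is refused whole. The fingers move at their own pace and stop on an object; "newtons" is the grip in N (left out, the last holds). Time passes only in rows, so rows that do not move let the fingers close. It gives the time, the measured TCP pose, the force and the opening at its end, in the units of the state.
- telemetry.get_obs(): the state, without advancing time (a new reading comes with each control period).
- cams.read_camera(name): name is "scene" or "side" or "wrist"; returns (picture, depth): 420x560x3 uint8, red, green, blue; 420x560 float32, m along the optical axis (not along the pixel's ray), 0 where there is no reading.
- cams.calibration(name): a dict with "K" (3x3 intrinsics, pixels), "extrinsics" (4x4, takes a point from world to camera coordinates). Camera axes: x right, y down, z forward; pixel columns grow to the right and rows downward; lengths in m; the calibration is good to about 2 mm. A picture is of the moment at which its call begins: read the wrist's pose just before it. calibration takes no time and is no camera call; for the wrist camera it gives the pose at the moment of the call.
- job.sign_off(): hands the job in, once; it reports no verdict.
The state is a dict: "clock": time; "qpos": joint angles; "joint_velocities": joint speeds; "joint_torque": joint torques, N m; "tcp_pos": TCP position; "tcp_rot": TCP orientation; "wrist_force": force on the tool from outside, world axes, zero at the start; "wrist_torque": the same for the moment, N m; "opening": opening from 0.0 (shut) to 1.0 (fully open).
Only numpy, scipy, OpenCV 4.12 (cv2) and the standard library are available. Lean on these libraries where they do the work, as an engineer would, in place of code of your own. Each camera call takes 0.05 s, during which the arm holds its last target.

TASK

Close up the potter's tool case with the fingertips: push the upright tool leaf on its left side over until it lies flat in the case, then, once it is flat, push the open navy lid over it and press it fully shut, without slamming it. Push both from their plain outer faces, without gripping them or touching their tool-hung and cork-lined inner sides, and leave the tools, pots and everything else where they are.

Things in the scene. Friction and masses are not known exactly. Their poses are not given: they have to be found in the camera images.
- case: dark wooden tool case, an open box fastened to the table, 240 (its x) x 200 (its y) x 75 mm high, walls 8 mm; origin under its centre, z up. Its x points roughly away from the robot, its y to the left. Lid hinge along the top of the right (-y) wall, leaf hinge along the inside of the left (+y) wall
- leaf (a joint): angle of the tool leaf (rad): 0 = folded flat in the case, about 1.5 = upright, 1.65 its outer stop. Plywood panel 200 mm along the case's x, 115 mm from hinge to free edge, 6 mm thick, orange band along the free edge. It folds towards the case's -y. Stiff hinge: it stays where it is left; about 2 N at the free edge moves it. Flat, its upper face is 62 mm above the table, 13 mm below the rim
- leaf_hinge (a point): middle of the leaf's hinge axis, fixed in the case at x 0, y +92 mm, height 59 mm; the axis runs along the case's x, in the leaf's mid-plane
- leaf_edge (a point): middle of the leaf's free edge, 115 mm from its hinge, in its mid-plane. The leaf's inner side (looking into the case) has a brown backing and four trimming tools clipped on, standing out up to 17 mm from the mid-plane, not to be touched; its plain outer face is the one to push
- cover (a joint): angle of the lid (rad): 0 = shut, 1.57 = upright, 2.0 its outer stop (leaning out to the case's -y). Navy board 240 mm along the case's x, 200 mm from hinge to free edge, 10 mm thick. It shuts towards the case's +y. Stiff hinge: it stays where it is left; 3 to 4 N near the free edge moves it. Shut, its upper face is 86 mm above the table. It cannot shut over a standing leaf
- cover_hinge (a point): middle of the lid's hinge axis, fixed in the case at x 0, y -100 mm, height 76 mm; the axis runs along the case's x, in the plane of the lid's inner face (the 10 mm of board lie outside it)
- cover_edge (a point): middle of the lid's free edge, 200 mm from its hinge, in the middle of its thickness. The lid's inner side has a cork lining (2 mm, to 6 mm from the edges), not to be touched; its plain navy outer face is the one to push
- modelling_tool: light wooden modelling tool, a round-ended rod 162 x 12 mm, lying loose along the case in the open strip next to the lid's hinge; origin at the middle of its underside. Leave it
- clay_roller: small brown wooden roller, a round-ended rod 128 x 18 mm, lying loose beside the modelling tool in the case; origin at the middle of its underside. Leave it
- glaze_jar: blue glaze jar with white cap, 56 mm wide, 75 mm tall, beyond the case; origin under its centre. Leave it
- slip_bowl: terracotta bowl, 90 mm wide, 45 mm tall, beyond the case; origin under its centre. Leave it
- sponge: yellow sponge block 90 x 60 x 35 mm, lying left of the case; origin under its centre. Leave it
- glaze_brush: brush 170 mm long lying right of the case; origin at its underside. Leave it
- vase: grey unfired clay vase, 104 mm wide, 195 mm tall, standing on a dark banding wheel (240 mm wide, 75 mm tall) at the left of the table; origin under its centre. Leave it

How it is judged:
On the way, in this order (a step that is already met when the one before it is completed fails the run):
1. the leaf lies flat in the case while the lid still stands open (value of joint leaf below 0.12 rad and value of joint cover above 1 rad), for 0.2 s.
2. the lid is shut over the flat leaf (value of joint cover below 0.06 rad and value of joint leaf below 0.12 rad), for 0.2 s.
At the end, for the whole second after the job is handed in: leaf flat (within 0.12 rad), lid shut (within 0.06 rad) and at rest, loose things within 25 mm of where they began (all of step 2 and velocity of joint cover between -0.05 and 0.05 rad/s and not (distance of modelling_tool from where it was at the start of the episode above 0.025 m) and not (distance of clay_roller from where it was at the start of the episode above 0.025 m) and not (distance of glaze_jar from where it was at the start of the episode above 0.025 m) and not (distance of slip_bowl from where it was at the start of the episode above 0.025 m) and not (distance of sponge from where it was at the start of the episode above 0.025 m) and not (distance of glaze_brush from where it was at the start of the episode above 0.025 m) and not (distance of vase from where it was at the start of the episode above 0.025 m)); the robot touches nothing.
It fails at once if the lid is slammed (faster than 4 rad/s) (velocity of joint cover below -4 rad/s).
It fails at once if the leaf is gripped or handled from its inner side (contact force between the fingers and leaf_back above 2 N or contact force between the fingers and leaf_tool0 above 2 N or contact force between the fingers and leaf_tool1 above 2 N or contact force between the fingers and leaf_tool2 above 2 N or contact force between the fingers and leaf_tool3 above 2 N).
It fails at once if the lid is gripped or handled from its inner side (contact force between the fingers and cover_lining above 2 N).
It fails at once if a tool, pot or other loose thing is moved by more than 25 mm or lifted (distance of any of modelling_tool, clay_roller, glaze_jar, slip_bowl, sponge, glaze_brush, vase from where it was at the start of the episode above 0.025 m).
It fails at once if the jar, bowl or vase is tipped (angle between any of glaze_jar, slip_bowl, vase's own z axis and vertical above 0.3 rad).
It also fails if it takes over 58 s, if anything falls off the work surface, if the arm or the gripper's body presses on something with over 40 N, if the wrist force passes 120 N, or if a joint passes its speed limit or range.

## Working session

There is one attempt and no reset: what is moved stays moved. The work goes in short steps, Python scripts to look and compute and a tool call to move; the robot and the scene stay as the last step left them, time stands still between calls to the robot, and variables do not carry over. Pictures are saved under pics/ and viewed, and the job is handed in when it is done.

Besides the shell and the picture viewer there is one more tool, called after "Request:" in YAML: its name, and indented under it one key for each argument. arm_command: Moves the arm, as the interface text tells. Its arguments: {"type":"object","properties":{"targets":{"type":"array","items":{"type":"array","items":{"type":"number"}}},"newtons":{"type":"number"}},"required":["targets"]}

```bash
ls; mkdir -p pics; python3 - <<'E'
from rig import telemetry, cams, job
import cv2, numpy as np
print(telemetry.get_obs())
for n in ["scene","side","wrist"]:
    p,d=cams.read_camera(n); c=cams.calibration(n)
    cv2.imwrite(f"pics/{n}0.png",p[:,:,::-1]); np.savez(f"pics/{n}0.npz",p=p,d=d,K=c["K"],E=c["extrinsics"])
    print(n,c)
E
```

```text
pics
{'clock': 0.0, 'qpos': array([-1.15085302e-01,  3.59520765e-01,  1.51144273e+00, -4.88654336e-06,
        1.27247100e+00, -1.15105697e-01]), 'joint_velocities': array([ 0.00024988,  0.00117063, -0.00061644, -0.0009239 , -0.00020911,
        0.00037017]), 'joint_torque': array([ 1.96551155e-03, -5.27614331e+01, -2.78626120e+01, -6.37880498e-05,
        1.32890840e-02, -2.81424428e-05]), 'tcp_pos': array([5.99324840e-01, 7.74454441e-05, 2.30440266e-01]), 'tcp_rot': array([-1.68336758,  1.56895448,  3.02904324]), 'wrist_force': array([ 0.17875983, -0.06906246,  0.30677124]), 'wrist_torque': array([ 0.00605272, -0.03494543,  0.00152359]), 'opening': 0.9957577188830854}
scene {'K': array([[480.87930287,   0.        , 277.81091602],
       [  0.        , 480.87930287, 205.57028305],
       [  0.        ,   0.        ,   1.        ]]), 'extrinsics': array([[ 1.72244757e-03,  9.99986400e-01,  4.92264264e-03,
        -6.36986506e-02],
       [ 8.76179596e-01,  8.63473284e-04, -4.81983993e-01,
        -5.53841288e-01],
       [-4.81981689e-01,  5.14331120e-03, -8.76166193e-01,
         1.
[... 350 characters left out ...]
[-0.27943504, -0.70946139, -0.64697804,  0.26997422],
       [ 0.25926557,  0.59303798, -0.76229084,  0.91826463],
       [ 0.        ,  0.        ,  0.        ,  1.        ]])}
wrist {'K': array([[318.32181886,   0.        , 278.81945372],
       [  0.        , 318.32181886, 212.41149389],
       [  0.        ,   0.        ,   1.        ]]), 'extrinsics': array([[ 9.99999850e-01,  2.09551266e-04, -5.06452879e-04,
        -5.99032665e-01],
       [ 3.36586810e-04, -9.64053775e-01,  2.65706991e-01,
        -3.34025429e-02],
       [-4.32568574e-04, -2.65707121e-01, -9.64053701e-01,
         3.78142380e-01],
       [ 0.00000000e+00,  0.00000000e+00,  0.00000000e+00,
         1.00000000e+00]])}
```

View pics/scene0.png

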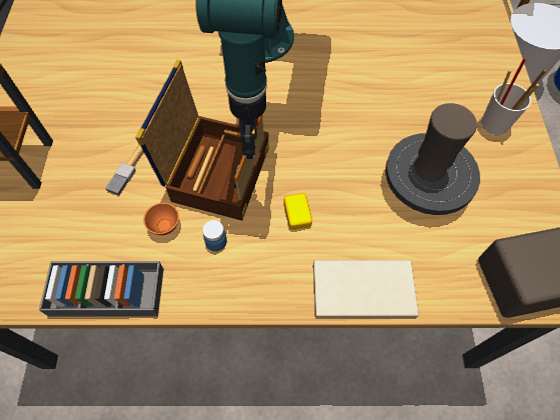

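View pics/side0.png

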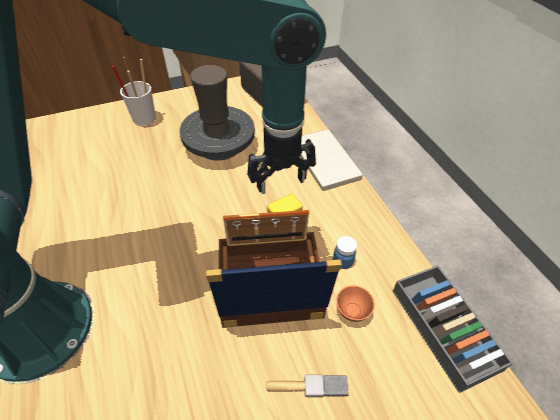

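View pics/wrist0.png

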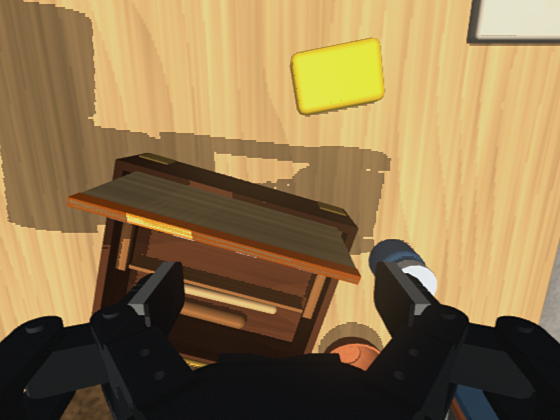

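The scene shows the case near pixel (218,165) with the lid standing open on its left (−y) and the leaf upright. The wrist view shows the case's left wall from (118,158) to (355,225) and the leaf's free edge from (68,200) to (360,280). I'll measure both now.

```bash
cat > h.py <<'E'
import numpy as np, cv2
def load(f):
    z=np.load(f); return z['p'],z['d'],z['K'],z['E']
def cloud(d,K,E):
    v,u=np.mgrid[:d.shape[0],:d.shape[1]]
    P=np.stack([(u-K[0,2])/K[0,0]*d,(v-K[1,2])/K[1,1]*d,d],-1)
    W=(P-E[:3,3])@E[:3,:3]
    W[d<=0]=np.nan
    return W
def ray(u,v,K,E,z):
    R=E[:3,:3];c=-R.T@E[:3,3]
    r=R.T@np.array([(u-K[0,2])/K[0,0],(v-K[1,2])/K[1,1],1]); return c+r*(z-c[2])/r[2]
E
python3 - <<'E'
from h import *
for n in ["wrist","side","scene"]:
    p,d,K,E=load(f"pics/{n}0.npz"); W=cloud(d,K,E)
    pts={"wrist":[(118,158),(135,157),(240,188),(345,222),(355,225),(72,200),(215,240),(357,280),(240,212),(140,225),(340,75)],
     "side":[(215,275),(335,267),(275,266),(275,290),(222,315),(325,312),(226,216),(307,212),(265,215),(238,237),(313,237)],
     "scene":[(180,66),(145,131),(168,198),(243,214),(266,150),(163,165),(270,135)]}[n]
    for u,v in pts: print(n,(u,v),np.round(W[v,u],4), np.round(ray(u,v,K,E,.075),4))
# orange mask of leaf edge in wrist, fit
p,d,K,E=load("pics/wrist0.npz");W=cloud(d,K,E)
h=cv2.cvtColor(p,cv2.COLOR_RGB2HSV)
hi=(W[...,2]>.12)&(W[...,1]>-.1)
v,u=np.where(hi&(v:=0 or True)) if 0 else np.where(hi)
print(len(u)); Q=W[hi]
print(np.nanpercentile(Q,[0,5,50,95,100],axis=0))
E
```

```text
wrist (118, 158) [ 4.12e-01  3.10e-02 -4.00e-04] [0.4498 0.0386 0.075 ]
wrist (135, 157) [0.451  0.0363 0.0422] [0.4657 0.0395 0.075 ]
wrist (240, 188) [0.5586 0.0048 0.0467] [0.5621 0.0103 0.075 ]
wrist (345, 222) [ 0.6659 -0.0263  0.0659] [ 0.6639 -0.0235  0.075 ]
wrist (355, 225) [ 0.676  -0.0293  0.0664] [ 0.6739 -0.0266  0.075 ]
wrist (72, 200) [0.4667 0.0219 0.1746] [ 0.4002 -0.0015  0.075 ]
wrist (215, 240) [ 0.5567 -0.0055  0.1741] [ 0.5356 -0.0423  0.075 ]
wrist (357, 280) [ 0.653  -0.0347  0.174 ] [ 0.6797 -0.0861  0.075 ]
wrist (240, 212) [ 0.5657 -0.004   0.1092] [ 0.5614 -0.0134  0.075 ]
wrist (140, 225) [0.5083 0.0051 0.1747] [ 0.4627 -0.0266  0.075 ]
wrist (340, 75) [0.6594 0.1157 0.0343] [0.6522 0.11   0.075 ]
side (215, 275) [ 0.3983 -0.1862  0.2747] [ 0.4109 -0.0612  0.075 ]
side (335, 267) [ 0.6051 -0.2453  0.2665] [ 0.6811 -0.1453  0.075 ]
side (275, 266) [ 0.5027 -0.2081  0.2751] [ 0.5496 -0.09    0.075 ]
side (275, 290) [ 0.5022 -0.2097  0.1915] [ 0.5261 -0.1494  0.075 ]
side (222, 315) [ 0.3967 -0.1691  0.0865] [ 0.3972 -0.1634  0.075 ]
side (325, 312) [ 0.6219
[... 340 characters left out ...]
1] [ 0.6699 -0.0457  0.075 ]
scene (180, 66) [ 0.3989 -0.1729  0.2701] [ 0.204  -0.2254  0.075 ]
scene (145, 131) [ 0.5939 -0.2309  0.2706] [ 0.4432 -0.297   0.075 ]
scene (168, 198) [ 0.6087 -0.2317 -0.0009] [ 0.652  -0.2122  0.075 ]
scene (243, 214) [ 0.6657 -0.0279  0.0156] [ 0.697  -0.0234  0.075 ]
scene (266, 150) [0.468  0.0299 0.0225] [0.5053 0.0312 0.075 ]
scene (163, 165) [ 0.5923 -0.2195  0.1336] [ 0.5533 -0.2359  0.075 ]
scene (270, 135) [0.4012 0.0405 0.0027] [0.456  0.0415 0.075 ]
60772
[[ 0.46134675 -0.0377061   0.12000768]
 [ 0.51817865 -0.01423588  0.14681636]
 [ 0.592533    0.01221926  0.30217395]
 [ 0.66234284  0.02081042  0.32751631]
 [ 0.6739478   0.02538094  0.33273111]]
```

```bash
python3 - <<'E'
from h import *
def line(Q,ax=0):
    c=np.median(Q,0); vx,vy,x0,y0=cv2.fitLine(Q[:,:2].astype(np.float32),cv2.DIST_HUBER,0,.01,.01).ravel()
    if vx<0:vx,vy=-vx,-vy
    t=(Q[:,0]-x0)*vx+(Q[:,1]-y0)*vy
    return np.degrees(np.arctan2(vy,vx)),(x0,y0),np.percentile(t,[0.5,99.5]),np.array([[x0+vx*k,y0+vy*k] for k in np.percentile(t,[.5,50,99.5])]).round(4)
p,d,K,E=load("pics/wrist0.npz");W=cloud(d,K,E)
x,y,z=W[...,0],W[...,1],W[...,2]
m=(z>.071)&(z<.079)&(y>-.08); m&=(x<.75)
m[:, :]&=True
u=np.mgrid[:420,:560][1];v=np.mgrid[:420,:560][0]
m2=m&(v<240)
print("rim",m2.sum(),line(W[m2]),np.median(z[m2]))
m3=(z>.165)&(z<.185)&(v>190)&(v<290)
print("leaf edge",m3.sum(),line(W[m3]),np.nanmax(z[m3]))
h=cv2.cvtColor(p,cv2.COLOR_RGB2HSV)
for n in ["wrist","side","scene"]:
    p,d,K,E=load(f"pics/{n}0.npz");W=cloud(d,K,E); x,y,z=W[...,0],W[...,1],W[...,2]
    m=(z>.262)&(z<.285)&(y<-.14)&(x<.68)&(x>.3)
    if m.sum()>20: print(n,"lid edge",m.sum(),line(W[m]),np.percentile(z[m],[2,50,98]))
    m=(z>.071)&(z<.079)&(x>.35)&(x<.72)&(y>-.27)&(y<.08)
    if m.sum()>20: print(n,"rim",m.sum(),W[m][np.nanargmin(W[m][:,0])],W[m][np.nanargmax(W[m][:,0])],W[m][np.nanargmax(W[m][:,1])],W[m][np.nanargmin(W[m][:,1])])
E
```

```text
rim 2368 (np.float32(-15.774722), (np.float32(0.5358565), np.float32(0.008169465)), array([-0.09423115,  0.14489507]), array([[ 0.4452,  0.0338],
       [ 0.5396,  0.0071],
       [ 0.6753, -0.0312]])) 0.0750189070125578
leaf edge 4266 (np.float32(-16.316381), (np.float32(0.5256074), np.float32(0.004656757)), array([-0.06421175,  0.13355349]), array([[ 0.464 ,  0.0227],
       [ 0.5544, -0.0038],
       [ 0.6538, -0.0329]])) 0.1759029780199781
wrist rim 4137 [ 0.39813665 -0.12693006  0.07375476] [ 0.6766602  -0.02947748  0.07238882] [0.44679543 0.03761142 0.07476864] [ 0.51075947 -0.18913945  0.0786516 ]
side lid edge 1103 (np.float32(-15.911815), (np.float32(0.49542734), np.float32(-0.2127815)), array([-0.11449211,  0.1243103 ]), array([[ 0.3853, -0.1814],
       [ 0.4969, -0.2132],
       [ 0.615 , -0.2469]])) [0.26289248 0.2747924  0.27796507]
side rim 427 [ 0.42106018 -0.17440466  0.07782755] [ 0.71979104 -0.09634857  0.07651784] [0.45125378 0.0345901  0.07462049] [ 0.60806064 -0.22931354  0.07814405]
scene lid edge 799 (np.float32(-16.524952), (np.float32(0.5136856), np.float32(-0.2111298)), array([-0.13135336,  0.1077651 ]), array([[ 0.3878, -0.1738],
       [ 0.5246, -0.2144],
       [ 0.617 , -0.2418]])) [0.26271971 0.2738668  0.28031003]
scene rim 842 [ 0.39160656 -0.15762632  0.07542371] [ 0.71995847 -0.10328137  0.07131407] [0.44870487 0.03336092 0.07862717] [ 0.61903582 -0.22775604  0.07838629]
```

```bash
cat >> h.py <<'E'
from scipy.spatial.transform import Rotation as Ro
yaw=np.radians(-16.1); C=np.array([.534,-.091,0]); Rc=Ro.from_euler('z',yaw).as_matrix()
def w2c(p): return Rc.T@(np.asarray(p)-C)
def c2w(p): return C+Rc@np.asarray(p)
def st():
    from rig import telemetry
    o=telemetry.get_obs(); R=Ro.from_euler('xyz',o['tcp_rot']).as_matrix(); return o,R
E
python3 - <<'E'
from h import *
o,R=st(); print(R.round(3)); print("tool axes in case\n",(Rc.T@R).round(3)); print(w2c(o['tcp_pos']))
# desired: x down, y along +-case x keeping closest
for s in(1,-1):
    D=np.stack([[0,0,-1],s*Rc[:,0],np.cross([0,0,-1],s*Rc[:,0])],1)
    print(s,np.degrees(Ro.from_matrix(R.T@D).as_rotvec()).round(2))
print("shift tool to case(0,.135,.23):",R.T@(c2w([0,.135,.23])-o['tcp_pos']))
print("case of sponge",w2c([.655,.11,0]),"vase")
E
```

```text
[[-0.001  1.    -0.   ]
 [ 0.    -0.    -1.   ]
 [-1.    -0.001 -0.   ]]
tool axes in case
 [[-0.001  0.961  0.277]
 [-0.     0.277 -0.961]
 [-1.    -0.001 -0.   ]]
[0.03768476 0.10563585 0.23061989]
1 [16.1   0.    0.08]
-1 [-1.639e+02 -1.200e-01  0.000e+00]
shift tool to case(0,.135,.23): [ 0.0006658  -0.0280629  -0.03866276]
case of sponge [0.06051403 0.22667168 0.        ] vase
```

Request:
arm_command:
  targets:
    - [0,-0.014,-0.02,0,0,0,1]
    - [0,-0.014,-0.02,0,0,0,1]
    - [0,0,0,5.4,0,0,1]
    - [0,0,0,5.4,0,0,1]
    - [0,0,0,5.3,0,0,1]
    - [0,0,0,0,0,0,1]
    - [0,0,0,0,0,0,1]
    - [0,0,0,0,0,0,1]

```text
clock: 0.82
tcp_pos: [0.5719, 0.0399, 0.2311]
tcp_rot: [-1.325, 1.57, 3.109]
wrist_force: [0.6, 0.3, -0.7]
opening: 0.003
```

```bash
python3 - <<'E'
from h import *
from rig import cams
o,R=st(); print((Rc.T@R).round(3),w2c(o['tcp_pos']),o['opening'],o['wrist_force'],o['clock'])
p,d=cams.read_camera("wrist"); cv2.imwrite("pics/w1.png",p[:,:,::-1])
E
```

```text
[[-0.     1.     0.003]
 [-0.     0.003 -1.   ]
 [-1.    -0.     0.   ]] [8.04738525e-05 1.36305393e-01 2.31109249e-01] 0.00265514552987907 [ 0.63032859  0.34501702 -0.68042632] 0.8167
```

View pics/w1.png

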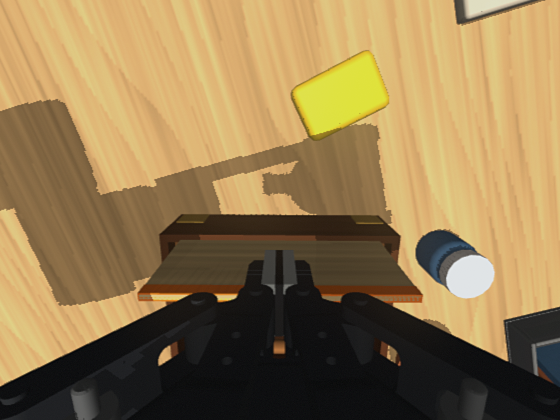

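Request:
arm_command:
  targets:
    - [0.036,0,0,0,0,0,1]
    - [0.036,0,0,0,0,0,1]
    - [0,0,0.016,0,0,0,1]
    - [0,0,0.016,0,0,0,1]
    - [0.001,0,0.012,0,0,0,1]
    - [0.002,0,0.012,0,0,0,1]
    - [0.003,0,0.01,0,0,0,1]
    - [0,0,0,0,0,0,1]

```text
clock: 1.53
tcp_pos: [0.5533, -0.0252, 0.1531]
tcp_rot: [0.13, 1.57, -1.722]
wrist_force: [0.2, 0.6, -0.0]
opening: -0.0
```

```bash
cat > look.py <<'E'
import sys
from h import *
from rig import cams
o,R=st(); print(w2c(o['tcp_pos']).round(4),o['opening'].round(3),(Rc.T@o['wrist_force']).round(1),o['clock'])
n,f=sys.argv[1:3]
p,d=cams.read_camera(n); c=cams.calibration(n)
cv2.imwrite(f"pics/{f}.png",p[:,:,::-1]); np.savez(f"pics/{f}.npz",p=p,d=d,K=c["K"],E=c["extrinsics"])
E
python3 look.py side s2
```

```text
Traceback (most recent call last):
  File "look.py", line 4, in <module>
    o,R=st(); print(w2c(o['tcp_pos']).round(4),o['opening'].round(3),(Rc.T@o['wrist_force']).round(1),o['clock'])
                                               ^^^^^^^^^^^^^^^^^^
AttributeError: 'float' object has no attribute 'round'
```

```bash
sed -i "s/o\['opening'\].round(3)/round(float(o['opening']),3)/" look.py
python3 look.py side s2
```

```text
[0.0003 0.0685 0.1531] -0.0 [ 0.   0.7 -0. ] 1.5333
```

View pics/s2.png

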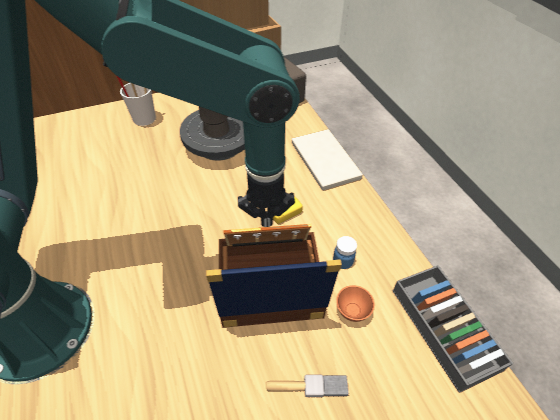

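Request:
arm_command:
  targets:
    - [0.006,0,0.0135,0,0,0,1]
    - [0.008,0,0.0125,0,0,0,1]
    - [0.01,0,0.0115,0,0,0,1]
    - [0.011,0,0.0095,0,0,0,1]
    - [0.013,0,0.008,0,0,0,1]
    - [0.0135,0,0.006,0,0,0,1]
    - [0.01,0,0.003,0,0,0,1]
    - [0.0095,0,0.0015,0,0,0,1]
    - [0,0,0,0,0,0,1]
    - [0,0,0,0,0,0,1]

```text
clock: 2.42
tcp_pos: [0.5347, -0.0862, 0.0715]
tcp_rot: [-1.599, 1.569, 2.832]
wrist_force: [-0.2, 1.1, -0.3]
opening: -0.005
```

```bash
python3 look.py side s3
```

```text
[-0.0006  0.0048  0.0715] -0.005 [-0.5  1.  -0.3] 2.4167
```

View pics/s3.png

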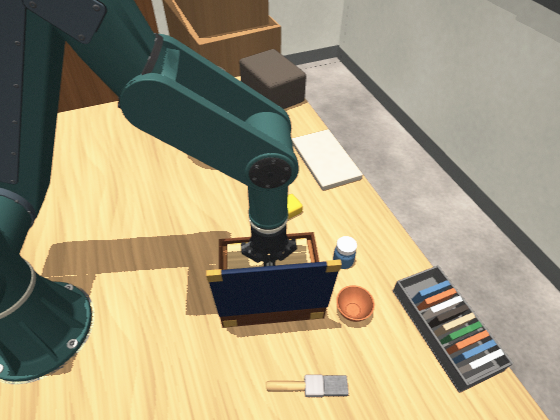

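Request:
arm_command:
  targets:
    - [0.004,0,0.001,0,0,0,1]
    - [0.004,0,0.0,0,0,0,1]
    - [0.0015,0,0,0,0,0,1]
    - [0,0,0,0,0,0,1]
    - [0,0,0,0,0,0,1]

```text
clock: 2.88
tcp_pos: [0.5351, -0.0872, 0.0628]
tcp_rot: [-1.523, 1.57, 2.908]
wrist_force: [-0.0, 0.4, 0.3]
opening: -0.0
```

Request:
arm_command:
  targets:
    - [0.0015,0,0,0,0,0,1]
    - [0.001,0,0,0,0,0,1]
    - [0,0,0,0,0,0,1]
    - [0,0,0,0,0,0,1]

```text
clock: 3.22
tcp_pos: [0.5354, -0.0873, 0.0618]
tcp_rot: [1.636, 1.57, -0.215]
wrist_force: [-4.3, 1.5, 15.0]
opening: -0.004
```

Request:
arm_command:
  targets:
    - [-0.02,0,0,0,0,0,1]
    - [-0.034,0,0,0,0,0,1]
    - [-0.034,0,0,0,0,0,1]
    - [-0.034,0,0,0,0,0,1]
    - [-0.034,0,0,0,0,0,1]
    - [-0.034,0,0,0,0,0,1]
    - [-0.034,0,0,0,0,0,1]
    - [-0.034,0,0,0,0,0,1]
    - [0,0,0,0,0,0,1]
    - [0,0,0,0,0,0,1]

```text
clock: 4.05
tcp_pos: [0.5365, -0.0876, 0.3208]
tcp_rot: [1.564, 1.565, -0.288]
wrist_force: [0.4, 0.4, -0.4]
opening: 0.001
```

```bash
python3 look.py wrist w4; python3 - <<'E'
from h import *
p,d,K,E=load("pics/w4.npz");W=cloud(d,K,E)
Q=(W-C)@Rc
# leaf profile: z vs case y
for y in np.arange(-.03,.11,.01):
    m=(abs(Q[...,1]-y)<.003)&(abs(Q[...,0])<.09)&(Q[...,2]<.2)
    print(round(y,3),m.sum(),np.median(Q[...,2][m]).round(4) if m.any() else None)
E
python3 look.py side s4; python3 - <<'E'
from h import *
p,d,K,E=load("pics/s4.npz");W=cloud(d,K,E)
Q=(W-C)@Rc
m=(Q[...,2]>.26)&(Q[...,2]<.285)&(Q[...,1]<-.1)&(Q[...,1]>-.16)&(abs(Q[...,0])<.13)
print("lid edge",m.sum(),np.median(Q[m],0))
for z in (.12,.16,.2,.24,.265):
    m=(abs(Q[...,2]-z)<.004)&(Q[...,1]<-.09)&(Q[...,1]>-.2)&(abs(Q[...,0])<.1); print(z,m.sum(),np.median(Q[m],0).round(4))
E
```

```text
[0.0015 0.004  0.3208] 0.001 [ 0.3  0.5 -0.4] 4.05
-0.03 0 None
-0.02 615 0.0603
-0.01 688 0.06
0.0 610 0.0599
0.01 598 0.06
0.02 666 0.06
0.03 687 0.06
0.04 645 0.06
0.05 725 0.06
0.06 728 0.0599
0.07 886 0.0599
0.08 741 0.0599
0.09 807 0.0614
0.1 312 0.0728
0.11 657 -0.0021
[2.000e-04 3.900e-03 3.188e-01] -0.003 [ 0.  -0.4 -0.6] 4.1
lid edge 1176 [-0.00114847 -0.12739727  0.27466665]
0.12 149 [-0.0011 -0.1156  0.12  ]
0.16 159 [-0.0054 -0.1191  0.1601]
0.2 190 [-0.0083 -0.1226  0.1999]
0.24 213 [-0.0035 -0.126   0.2399]
0.265 215 [-0.0072 -0.1281  0.2653]
```

View pics/w4.png

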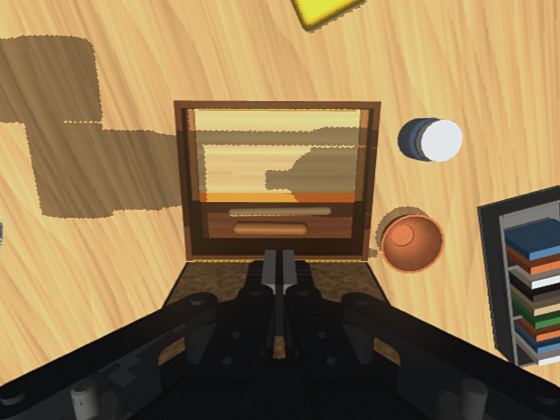

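The leaf lies flat: the depth is a uniform 0.060 m from hinge to orange edge, which sits at row ~198 in the picture. The two loose rods at (280,212) and (270,229) are undisturbed. The lid leans at about 1.66 rad. I'll take the arm over to its outer side.

Request:
arm_command:
  targets:
    - [0,0,-0.035,0,0,0,1]
    - [0,0,-0.035,0,0,0,1]
    - [0,0,-0.035,0,0,0,1]
    - [0,0,-0.035,0,0,0,1]
    - [0,0,-0.034,0,0,0,1]
    - [0,0,0,0,0,0,1]
    - [0.03,0,0,0,0,0,1]
    - [0.03,0,0,0,0,0,1]
    - [0,0,0,0,0,0,1]

```text
clock: 4.9
tcp_pos: [0.5784, 0.0798, 0.2509]
tcp_rot: [-1.257, 1.557, -3.109]
wrist_force: [-0.7, -0.3, -0.9]
opening: -0.001
```

```bash
python3 look.py side s5
```

```text
[-0.0047  0.1764  0.2509] -0.001 [-0.5 -0.5 -0.9] 4.9
```

View pics/s5.png

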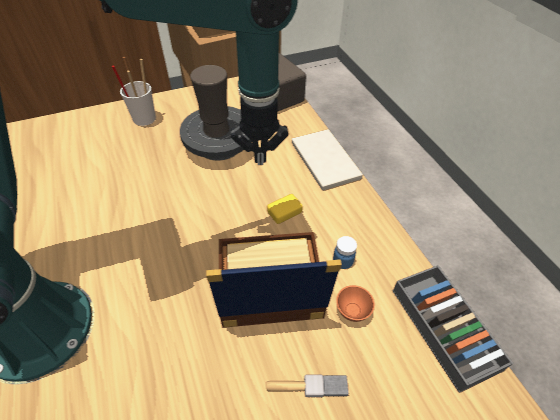

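My sign was wrong: tool +z points to the case's −y, so the arm went to the left side. Nothing was touched. I'll raise it and go back over to the lid's outer side.

Request:
arm_command:
  targets:
    - [-0.035,0,0,0,0,0,1]
    - [-0.036,0,0,0,0,0,1]
    - [0,0,0.03,0,0,0,1]
    - [0,0,0.03,0,0,0,1]
    - [0,0,0.03,0,0,0,1]
    - [0,0,0.03,0,0,0,1]
    - [0,0,0.03,0,0,0,1]
    - [0,0,0.03,0,0,0,1]
    - [0,0,0,0,0,0,1]

```text
clock: 5.7
tcp_pos: [0.5324, -0.0981, 0.3307]
tcp_rot: [0.351, 1.568, -1.505]
wrist_force: [0.3, 0.6, -0.1]
opening: 0.001
```

```bash
python3 - <<'E'
from h import *
o,R=st(); print(w2c(o['tcp_pos']).round(4),(Rc.T@R).round(3),o['qpos'].round(2))
D=np.stack([[0,0,-1],Rc[:,0],np.cross([0,0,-1],Rc[:,0])],1)
print(np.degrees(Ro.from_matrix(R.T@D).as_rotvec()).round(2), R.T@(c2w([0,-.17,.33])-o['tcp_pos']))
E
```

```text
[ 0.0004 -0.0072  0.3307] [[ 0.001  1.    -0.004]
 [-0.003 -0.004 -1.   ]
 [-1.     0.001  0.003]] [-0.31  0.2   1.49 -0.    1.45 -0.02]
[-0.24  0.17 -0.06] [0.00118855 0.00024919 0.16276434]
```

Request:
arm_command:
  targets:
    - [0,0,0.033,0,0,0,1]
    - [0,0,0.033,0,0,0,1]
    - [0,0,0.033,0,0,0,1]
    - [0,0,0.033,0,0,0,1]
    - [0,0,0.031,0,0,0,1]
    - [0,0,0,0,0,0,1]
    - [0,0,0,0,0,0,1]

```text
clock: 6.28
tcp_pos: [0.4881, -0.251, 0.3301]
tcp_rot: [1.744, 1.57, -0.111]
wrist_force: [0.6, -0.7, 0.4]
opening: -0.002
```

```bash
python3 look.py side s6;  python3 - <<'E'
from h import *
o,R=st(); print(w2c(o['tcp_pos']).round(4),(Rc.T@R).round(3),o['qpos'].round(2))
E
```

```text
[ 3.000e-04 -1.665e-01  3.301e-01] -0.002 [ 0.8 -0.5  0.4] 6.2833
[ 3.000e-04 -1.653e-01  3.300e-01] [[ 0.001  1.    -0.002]
 [ 0.001 -0.002 -1.   ]
 [-1.     0.001 -0.001]] [-0.6   0.21  1.48  0.    1.45 -0.32]
```

View pics/s6.png

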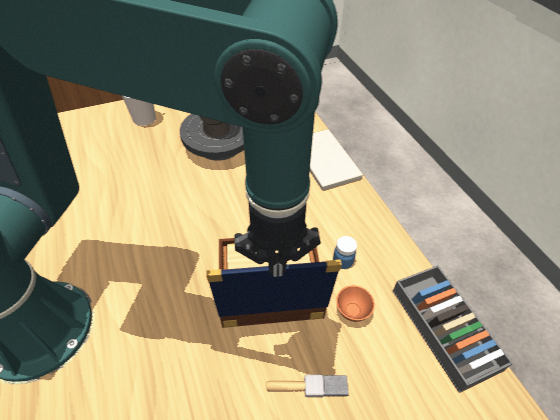

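The fingertip is at (278,270), in front of the lid's outer face and clear of it. I'll descend and start the push, with −z in the tool frame being case +y.

Request:
arm_command:
  targets:
    - [0.035,0,0,0,0,0,1]
    - [0.035,0,0,0,0,0,1]
    - [0,0,-0.012,0,0,0,1]
    - [0,0,-0.013,0,0,0,1]
    - [0,0,-0.011,0,0,0,1]
    - [0,0,-0.011,0,0,0,1]
    - [0,0,-0.011,0,0,0,1]
    - [0,0,0,0,0,0,1]

```text
clock: 7.0
tcp_pos: [0.506, -0.1916, 0.2609]
tcp_rot: [1.83, 1.568, -0.019]
wrist_force: [0.5, -0.4, -0.3]
opening: -0.003
```

```bash
python3 look.py side s7
```

```text
[ 0.001  -0.1045  0.2609] -0.003 [ 0.6 -0.3 -0.3] 7.0
```

View pics/s7.png

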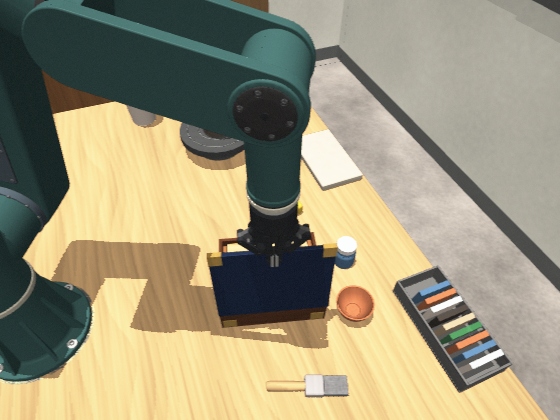

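Request:
arm_command:
  targets:
    - [0.001,0,-0.016,0,0,0,1]
    - [0.003,0,-0.0175,0,0,0,1]
    - [0.005,0,-0.018,0,0,0,1]
    - [0.0065,0,-0.0173,0,0,0,1]
    - [0.0083,0,-0.0165,0,0,0,1]
    - [0.01,0,-0.0157,0,0,0,1]
    - [0.0114,0,-0.0145,0,0,0,1]
    - [0.0129,0,-0.0134,0,0,0,1]
    - [0,0,0,0,0,0,1]
    - [0,0,0,0,0,0,1]

```text
clock: 7.88
tcp_pos: [0.5404, -0.0697, 0.2013]
tcp_rot: [-2.254, 1.57, 2.179]
wrist_force: [-0.6, -0.5, 0.7]
opening: 0.002
```

```bash
python3 look.py side s8
```

```text
[2.000e-04 2.220e-02 2.013e-01] 0.002 [-0.4 -0.6  0.7] 7.8833
```

View pics/s8.png

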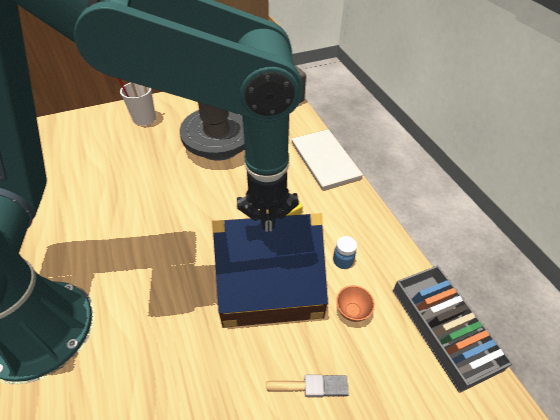

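Request:
arm_command:
  targets:
    - [0.0125,0,-0.0135,0,0,0,1]
    - [0.0153,0,-0.0105,0,0,0,1]
    - [0.0163,0,-0.0089,0,0,0,1]
    - [0.0169,0,-0.0072,0,0,0,1]
    - [0.0177,0,-0.0056,0,0,0,1]
    - [0.012,0,-0.003,0,0,0,1]
    - [0.01,0,-0.002,0,0,0,1]
    - [0.007,0,-0.001,0,0,0,1]
    - [0.004,0,0,0,0,0,1]
    - [0,0,0,0,0,0,1]
    - [0,0,0,0,0,0,1]

```text
clock: 8.85
tcp_pos: [0.5546, -0.0208, 0.0898]
tcp_rot: [0.583, 1.571, -1.269]
wrist_force: [-0.2, -0.1, 0.0]
opening: 0.003
```

```bash
python3 look.py side s9
```

```text
[0.0003 0.0731 0.0898] 0.003 [-0.1 -0.2  0. ] 8.85
```

View pics/s9.png

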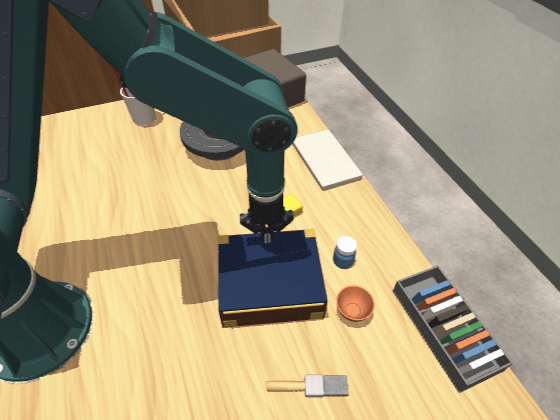

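Request:
arm_command:
  targets:
    - [0.002,0,0,0,0,0,1]
    - [0.002,0,0,0,0,0,1]
    - [0.001,0,0,0,0,0,1]
    - [0,0,0,0,0,0,1]
    - [0,0,0,0,0,0,1]

```text
clock: 9.32
tcp_pos: [0.5552, -0.0206, 0.0859]
tcp_rot: [1.629, 1.569, -0.222]
wrist_force: [-1.7, -0.1, 12.0]
opening: 0.0
```

Contact gives 12 N at z = 0.086, which is the shut height. I'll hold briefly, then lift off.

Request:
arm_command:
  targets:
    - [0.0005,0,0,0,0,0,1]
    - [0,0,0,0,0,0,1]
    - [0,0,0,0,0,0,1]
    - [0,0,0,0,0,0,1]
    - [-0.01,0,0,0,0,0,1]
    - [-0.03,0,0,0,0,0,1]
    - [-0.035,0,0,0,0,0,1]
    - [-0.035,0,0,0,0,0,1]
    - [-0.035,0,0,0,0,0,1]
    - [-0.035,0,0,0,0,0,1]
    - [0,0,0,0,0,0,1]
    - [0,0,0,0,0,0,1]

```text
clock: 10.32
tcp_pos: [0.5561, -0.0207, 0.2668]
tcp_rot: [1.687, 1.565, -0.164]
wrist_force: [0.1, 0.2, -0.2]
opening: 0.001
```

```bash
python3 look.py wrist w10; python3 - <<'E'
from h import *
p,d,K,E=load("pics/w10.npz");W=cloud(d,K,E); Q=(W-C)@Rc
for y in np.arange(-.1,.11,.02):
    m=(abs(Q[...,1]-y)<.003)&(abs(Q[...,0])<.1)&(Q[...,2]<.15)
    print(round(y,3),m.sum(),np.median(Q[...,2][m]).round(4) if m.any() else None)
E
python3 look.py scene c10
```

```text
[0.0018 0.0737 0.2668] 0.001 [ 0.   0.2 -0.2] 10.3167
-0.1 8 0.0838
-0.08 0 None
-0.06 0 None
-0.04 379 0.084
-0.02 567 0.084
0.0 738 0.084
0.02 985 0.084
0.04 964 0.0839
0.06 1099 0.0838
0.08 1093 0.0838
0.1 2454 0.0447
[0.0003 0.0735 0.2648] 0.003 [ 0.8  0.5 -0.9] 10.3667
```

View pics/w10.png

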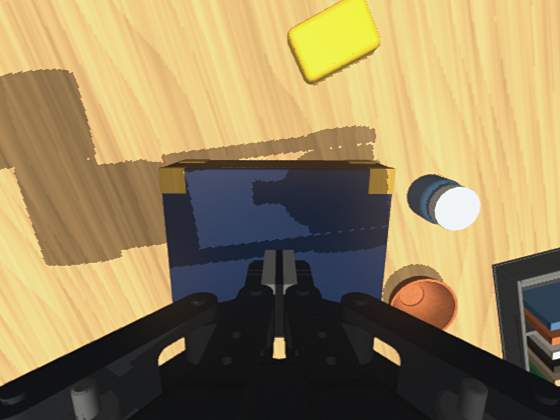

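View pics/c10.png

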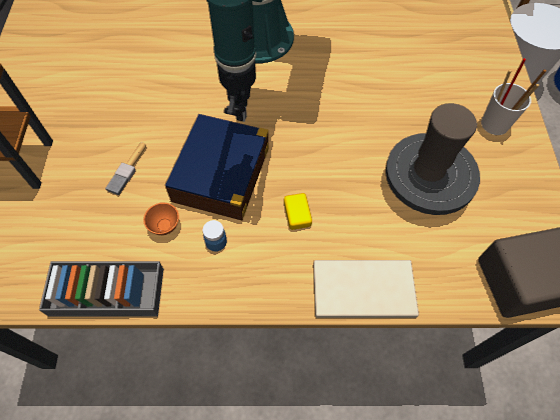

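The lid is shut: its top reads a uniform 0.084 m, with the same −2 mm depth bias seen on the leaf. The bowl (161,219), jar (214,236), sponge (298,211), brush (125,170) and vase sit at their starting pixels, and the arm is clear.

```bash
python3 -c "
from rig import job
print(job.sign_off())"
```

```text
the job is handed in; nothing more can be done
None
```

The tool case is closed: I pushed the leaf flat with the shut fingertips on its plain outer face. I then pushed the lid over it from its navy outer face at about 1.2 rad/s and pressed it shut. The job was handed in at about 10.4 s; sign-off gives no verdict.

**Last checks**
- **Leaf:** before the lid moved, it read an even 0.060 m from hinge to free edge, against 0.062 m nominal. The difference is within the 2 mm calibration error. The fingertips met a 15 N stop at 0.0618 m.
- **Lid:** it now reads an even 0.084 m across the part the camera could see, against 0.086 m nominal, with the same 2 mm bias. Pressing it met a 12 N stop at 0.086 m.
- **Loose things:** the sponge, jar, bowl, brush and vase are at their starting positions by eye in the last scene picture. The modelling tool and roller were in place when last seen, before the lid covered them. They can't be checked now.
- **Robot:** it ended about 0.18 m above the lid, touching nothing.

**Mistake on the way:** a sign error sent the arm to the wrong side of the case once, in free space. I saw it in the next picture and brought the arm back over; nothing was touched.

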